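# Refile the seed cases, lid the box and snap its clips

### The job

Pack up the seed box: slip every seed case that stands loose on the stool back into the row in the white box, upright and right down on the floor of the box, between two of the cases already standing there, easing the neighbours apart with it (not at the ends of the row). When all are in, set the lid squarely and fully down on the box, and then press down the four snap clips round its rim one after another until each one hangs flat against the side. Leave the pot, its turntable, the root pick and the tweezers where they are.

Things in the scene. Friction and masses are not known exactly. Their poses are not given: they have to be found in the camera images.
- case1: Loose case standing on the stool (two or three of the three are there; None if absent): slim green seed case, 20 mm thick (x), 62 mm wide (y), 56 mm tall, 50 to 100 g; its white cap tapers in thickness over the top 14 mm to a ridge 6 mm wide; foot 14 mm wide with edges rounded to 3 mm; origin under its centre, z up. Best gripped over its 62 mm width near the top.
- case2: Another loose case of the same shape as case1 (None if absent).
- case3: Another loose case of the same shape as case1 (None if absent).
- seedbox: White plastic box fixed to the stool top, 188 mm long (x), 88 mm wide (y), rim 34 mm above the stool; origin at the centre of its underside, walls 8 mm (ends) and 9.5 mm (sides) thick. The cases stand across it in one row along x and rise 26 mm above the rim.
- seedbox_in (a point): Centre of the box's inner floor, 4 mm above its underside. The inside is one straight channel 172 mm long (box x from -86 to 86 mm) and 69 mm wide (y); with eight cases in it 12 mm of length is left.
- row1: First case, in order along the box's +x, of the five loose ones already standing in the box; same shape as case1, its x along the box's x. The gaps between these five are 10 to 18 mm, narrower than a case; they stand freely and slide or lean aside when a case is pushed down between them.
- row2: Second case, in order along the box's +x, of the five loose ones already standing in the box; same shape as case1.
- row3: Third case, in order along the box's +x, of the five loose ones already standing in the box; same shape as case1.
- row4: Fourth case, in order along the box's +x, of the five loose ones already standing in the box; same shape as case1.
- row5: Last case, in order along the box's +x, of the five loose ones already standing in the box; same shape as case1.
- lid: Loose white lid, about 0.22 kg, lying right way up on the stool: deep cap 188 x 88 mm (x, y), its lower 8 mm a skirt 201 x 101 mm outside, 193 x 93 mm inside (2.5 mm clear of the box all round). Origin at the centre of the skirt's lower edge, z up. Goes on either way round; seated, its origin is 26 mm above the box's origin.
- lid_handle (a point): Middle of the lid's bar handle, 52 mm above the lid's origin: bar 60 mm long (lid x), 12 mm thick (y), standing 22 mm up from the lid's flat top (z from 41 to 63 mm).
- clip1 (a joint): Snap clip on the lid's +x end: flap 24 mm long, 3 mm thick and 44 mm wide, hinged on the lid. Angle in rad: 0 standing straight out, level; negative raised; 1.55 hanging straight down flat against the side. Stiff hinge (0.03 N m): stays where it is left; it is snapped when past 1.25.
- clip1_hinge (a point): Middle of clip1's hinge line, 7 mm above the lid's lower edge and 2 mm outside its skirt; the flap points away from the lid's centre.
- clip2 (a joint): Snap clip on the lid's +y side: flap 24 mm long, 3 mm thick and 56 mm wide, hinged on the lid. Angle in rad: 0 standing straight out, level; negative raised; 1.55 hanging straight down flat against the side. Stiff hinge (0.03 N m): stays where it is left; it is snapped when past 1.25.
- clip2_hinge (a point): Middle of clip2's hinge line, 7 mm above the lid's lower edge and 2 mm outside its skirt; the flap points away from the lid's centre.
- clip3 (a joint): Snap clip on the lid's -x end: flap 24 mm long, 3 mm thick and 44 mm wide, hinged on the lid. Angle in rad: 0 standing straight out, level; negative raised; 1.55 hanging straight down flat against the side. Stiff hinge (0.03 N m): stays where it is left; it is snapped when past 1.25.
- clip3_hinge (a point): Middle of clip3's hinge line, 7 mm above the lid's lower edge and 2 mm outside its skirt; the flap points away from the lid's centre.
- clip4 (a joint): Snap clip on the lid's -y side: flap 24 mm long, 3 mm thick and 56 mm wide, hinged on the lid. Angle in rad: 0 standing straight out, level; negative raised; 1.55 hanging straight down flat against the side. Stiff hinge (0.03 N m): stays where it is left; it is snapped when past 1.25.
- clip4_hinge (a point): Middle of clip4's hinge line, 7 mm above the lid's lower edge and 2 mm outside its skirt; the flap points away from the lid's centre.
- pot: Bystander: teal ceramic pot, 68 mm across, 40 mm high, on the turntable; origin under its centre. Leave alone.
- turntable: Bystander: black turntable fixed on the stool, 100 mm across, 21 mm high; origin under its centre.
- rootpick: Bystander: plastic root pick, 170 mm long (x), lying on the stool, 12 mm high. Leave alone.
- tweezers: Bystander: steel tweezers, 160 mm long (x), lying on the stool, 5 mm high. Leave alone.
Things that resemble listed ones, but are neither listed nor needed, are in the scene too. Leave any red look-alike of the case3 alone. What is shaped like the case2 but orange is not meant.

How it is judged:
By the outcome, as a careful person would: the job done as asked, in the order asked, and still so for the second after the job is handed in, with the robot touching nothing.
Of case1, case2, case3 only 2 to 3 are there at a start; the rules pass over those that are not, and their reading is None.
At some moment in a run one of lid may be knocked a few centimetres aside while the robot is not near it.
It also fails if it takes over 208 s, if anything falls off the work surface, if the arm or the gripper's body presses on something with over 40 N, if the wrist force passes 120 N, or if a joint passes its speed limit or range.

### The arm

A 6-joint arm with a two-finger parallel gripper is mounted at the origin on the work surface. World frame = base frame: x ahead of the robot, y to its left, z up, the work surface at z = 0. Lengths are in mm, angles in degrees, forces in N, time in s.
With the tool pointing down it reaches from about 200 to 875 mm from the base axis. Payload 3.4 kg.
Tool frame: the origin (TCP) lies midway between the tips of the shut fingers; the grasp point (between the pads) lies 19 mm behind it; z points along the fingers, y is the line along which they close (so a half turn about z gives the same grasp; the last joint's range is limited). The gripper opens to 94 mm and grips with 3 to 60 N. Pads are 16 mm wide; open, the fingers measure 119 mm over their backs; the gripper's body (75 mm by 177 mm) begins 78 mm behind the grasp point.
Start: joints at [57.983, 15.808, 86.224, -0, 77.962, -6.933], TCP at [243.792, 520.798, 205.493] pointing down, gripper open.
Joint ranges: [-165.64, 165.64], [-43.16, 119.46], [12.63, 154.43], [-67.54, 247.53], [6.08, 155.33], [-154.97, 154.97]. Speed limits (degrees/s): [147.25, 147.25, 180, 180, 180, 180].

### API

Orientations are given as a 3x3 rotation matrix whose columns are the frame's x, y, z axes.
In Python, from bench import ctrl, gripper_to, solver, get_image, camera_params, cut_out, mark_of gives the robot as it stands. The module is installed in compiled form; this text tells all that it offers. Calls block until the motion is done:
- ctrl.reach(position, orientation): joint-space move of the TCP to a pose.
- ctrl.line_to(position, rot=None, rate=150, contact_N=None): straight line of the TCP; rot=None keeps the orientation; rate is the mean speed in mm/s. With contact_N (N) it stops when the force on the tool has changed by that much, and returns True; else False.
- ctrl.set_joints(angles): joint-space move.
- gripper_to(opening): finger opening in mm; the grip force is fixed at half the most; returns when the fingers have stopped.
- ctrl.wait(seconds).
- solver.ik(position, orientation): joint angles nearest the present ones, or None.
- get_image(name): name is "side" or "top"; returns the picture (400x640x3 uint8, red, green, blue); there is no depth.
- camera_params(name): a dict with "intrinsics" (3x3 intrinsics, pixels), "k1" (the pictures are not rectified: a ray, as slopes to the right and down, at radius r is drawn at 1 + k1 r^2 times it, then the intrinsics apply), "cam_to_world" (4x4, takes a point from camera to world coordinates). Camera axes: x right, y down, z forward; pixel columns grow to the right and rows downward; lengths in mm; the calibration is good to about 2 mm. A picture is of the moment at which its call begins. camera_params takes no time and is no camera call.
A pose or a line that the arm cannot do raises ctrl.MotionError and nothing moves.
- ctrl.finish_job(): hands the job in; it is judged then, once.
Trained networks look in the newest picture that a camera, given by its name, has taken for a name from the list of things; names that differ only in an ending like _2 or _b are one class to them, and where a whole thing is asked for, a point or a joint stands for the part that bears it (a point fixed in the world has none). Each returns a list of dicts, best first, with "p" (0 to 1); they miss things now and then, are a little off and sometimes report something else, mostly with a low value. They report only what shows in the picture. A call takes as long as a camera call. They do not tell look-alikes from the thing itself.
- cut_out(camera, target): "pixels" (400x640 bool, what is visible of it) and "extent" ([left, top, right, bottom] in pixels, round what is visible of it).
- mark_of(camera, target): "pixel" ([column, row] in pixels: a listed point, or the origin of a listed thing).
Readings, each from a call of its own:
- ctrl.current_time(): time.
- ctrl.current_joint_positions(): joint angles.
- ctrl.current_joint_vel(): joint speeds.
- ctrl.current_joint_torque(): joint torques, N m.
- ctrl.current_position(): TCP position.
- ctrl.current_tcp_rot(): TCP orientation.
- ctrl.current_force(): force on the tool from outside, world axes, zero at the start.
- ctrl.current_wrist_torque(): the same for the moment, N m.
- ctrl.current_width(): finger opening in mm.
- ctrl.current_grasp_force(): force on a finger pad.
Only numpy, scipy, OpenCV 4.12 (cv2) and the standard library are available. Lean on these libraries where they do the work, as an engineer would, in place of code of your own. Each camera call takes 0.05 s, during which the arm holds its last target. There are 200 camera calls.

## Working session

There is one attempt and no reset: what is moved stays moved. The work goes in short steps, each a Python script; the robot and the scene stay as the last script left them, time stands still between calls to the robot, and variables do not carry over. Pictures are saved under pics/ and viewed, at most 14 in all, crops included, and the job is handed in when it is done.

```bash
mkdir -p pics; python3 - <<'E'
from bench import *
import cv2
for n in("top","side"):
    im=get_image(n); cv2.imwrite(f"pics/{n}0.png",im[:,:,::-1])
    p=camera_params(n); print(n,p["intrinsics"],p["k1"],p["cam_to_world"])
    for t in["case1","seedbox","row1","lid","lid_handle","clip1","clip1_hinge","seedbox_in","pot"]:
        print(t,[(round(d["p"],2),[int(v) for v in d["pixel"]]) for d in mark_of(n,t)], [(round(d["p"],2),[int(v) for v in d["extent"]]) for d in cut_out(n,t)] )
print(ctrl.current_time())
E
```

```text
top [[519.76294704   0.         327.34483042]
 [  0.         519.76294704 191.010114  ]
 [  0.           0.           1.        ]] -0.11033656518808024 [[-2.30494356e-02 -9.93979151e-01  1.07117552e-01  4.62701333e+02]
 [-9.99512692e-01  2.51676892e-02  1.84652734e-02  1.21445971e+00]
 [-2.10499981e-02 -1.06639739e-01 -9.94074878e-01  1.08391064e+03]
 [ 0.00000000e+00  0.00000000e+00  0.00000000e+00  1.00000000e+00]]
case1 [(0.8, [334, 258]), (0.77, [379, 102]), (0.76, [294, 160]), (0.74, [331, 198]), (0.69, [338, 143])] [(0.88, [324, 242, 337, 275]), (0.76, [375, 84, 387, 120]), (0.75, [281, 147, 310, 170]), (0.62, [331, 122, 344, 162])]
seedbox [(0.81, [240, 212])] [(0.76, [213, 165, 260, 258])]
row1 [(0.89, [239, 226]), (0.89, [241, 209]), (0.7, [239, 192]), (0.7, [242, 180]), (0.6, [235, 240])] [(0.84, [217, 186, 255, 204]), (0.83, [214, 234, 253, 249]), (0.62, [223, 170, 258, 185]), (0.6, [219, 219, 253, 231]), (0.57, [220, 202, 254, 216]), (0.27, [436, 252, 458, 268])]
lid [(0.78, [434, 202])] [(0.96, [397, 143, 476, 270])]
lid_handle [(0.95, [437, 205])] [(0.7, [393, 146, 471, 267])]Traceback (most recent call last):
  File "<stdin>", line 7, in <module>
ValueError: it knows: case, clip1_hinge, clip2_hinge, clip3_hinge, clip4_hinge, lid, lid_handle, pot, rootpick, row, seedbox, seedbox_in, turntable, tweezers
```

View pics/top0.png

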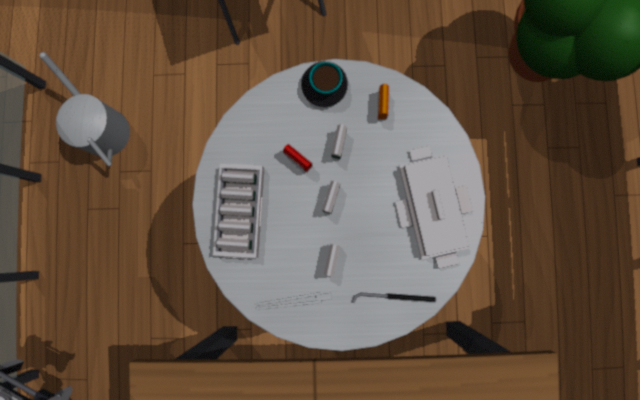

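The top view shows three white-capped cases, at (339,141), (331,197) and (329,261). The red look-alike is at (297,157) and the orange one at (383,101). The box is at (238,212) and the lid at (435,205).

```bash
cat > h.py <<'E'
from bench import *
import cv2, numpy as np
CP={n:camera_params(n) for n in("top","side")}
def proj(n,P):
    p=CP[n]; T=np.linalg.inv(p["cam_to_world"]); c=np.atleast_2d(P)@T[:3,:3].T+T[:3,3]
    s=c[:,:2]/c[:,2:]; s=s*(1+p["k1"]*(s**2).sum(1,keepdims=True)); K=p["intrinsics"]
    return s@K[:2,:2].T+K[:2,2]
def unproj(n,px,z):
    p=CP[n]; px=np.atleast_2d(np.float64(px))
    u=cv2.undistortPoints(px[:,None],p["intrinsics"],np.array([p["k1"],0,0,0,0.]),None).reshape(-1,2)
    d=np.c_[u,np.ones(len(u))]@p["cam_to_world"][:3,:3].T; o=p["cam_to_world"][:3,3]
    return o+d*((z-o[2])/d[:,2])[:,None]
def pic(n,name,box=None,k=1):
    im=get_image(n); 
    a=im if box is None else im[box[1]:box[3],box[0]:box[2]]
    cv2.imwrite(f"pics/{name}.png",cv2.resize(a,None,fx=k,fy=k,interpolation=cv2.INTER_CUBIC)[:,:,::-1]); return im
E
python3 - <<'E'
from h import *
pic("side","side0")
p=CP["side"];print(p["intrinsics"],p["k1"],p["cam_to_world"].round(3))
im=pic("top","topcrop",(200,110,480,290),2.85)
for n in("top","side"):
    for t in["case1","row1","seedbox","seedbox_in","lid","lid_handle","clip1_hinge","clip2_hinge","clip3_hinge","clip4_hinge","pot"]:
        z={"seedbox_in":4,"lid_handle":52}.get(t,7 if "clip" in t else (4 if "row" in t else 0))
        for d in mark_of(n,t): print(n,t,round(d["p"],2),np.round(d["pixel"],1),unproj(n,d["pixel"],z)[0,:2].round(1))
E
```

```text
[[499.12614286   0.         331.59398265]
 [  0.         499.12614286 204.05270784]
 [  0.           0.           1.        ]] 0.03179949224075661 [[ 8.15000e-01 -3.91000e-01  4.28000e-01  1.67828e+02]
 [-5.80000e-01 -5.47000e-01  6.04000e-01 -5.98502e+02]
 [-2.00000e-03 -7.40000e-01 -6.72000e-01  7.20852e+02]
 [ 0.00000e+00  0.00000e+00  0.00000e+00  1.00000e+00]]
top case1 0.92 [338.4 145.2] [676.5  -4.3]
top case1 0.83 [330.9 260.9] [433.7  17.3]
top case1 0.77 [331.9 197.3] [566.   12.1]
top case1 0.7 [297.1 160.6] [645.8  83.8]
top case1 0.69 [380.6 102.9] [766.3 -97.1]
top row1 0.73 [239.6 207. ] [550.  206.1]
top row1 0.72 [238.2 239.6] [481.9 209.5]
top row1 0.7 [241.  179.3] [608.5 202.8]
top row1 0.6 [240.3 191.9] [581.8 204.4]
top row1 0.48 [426.2 158.8] [ 642.  -188.4]
top seedbox 0.62 [237.8 212.7] [538.4 210.7]
top seedbox_in 0.84 [240.7 211.7] [540.1 203.8]
top lid 0.82 [435.2 203.7] [ 547.1 -203.8]
top lid 0.32 [322.4  87. ] [805.   26.8]
top lid 0.24 [238.2 209.6] [544.9 209.8]
top lid_handle 0.93 [436.6 205.5] [ 539.4 -196.6]
top clip1_hinge 0.69 [424.4 158.5] [ 642
[... 725 characters left out ...]
 [544.7 206.2]
side seedbox_in 0.92 [263.3 179.3] [547.3 203.2]
side lid 0.73 [377.5 295.3] [ 553.1 -196. ]
side lid 0.71 [405.4 170.8] [832.4  43. ]
side lid_handle 0.91 [375.2 282.9] [ 538.6 -202.7]
side clip1_hinge 0.61 [407.6 264.8] [ 640.1 -177.9]
side clip2_hinge 0.89 [348.2 278. ] [ 530.6 -138.6]
side clip2_hinge 0.45 [235.2 191.1] [475.5 200.1]
side clip2_hinge 0.16 [316.  226.6] [557.5   5.9]
side clip3_hinge 0.9 [335.6 328.3] [ 449.3 -212. ]
side clip3_hinge 0.7 [376.  296.5] [ 545.5 -200.4]
side clip4_hinge 0.74 [397.7 312.2] [ 554.7 -247.7]
side clip4_hinge 0.68 [369.1 210.5] [674.9 -19.3]
side clip4_hinge 0.62 [261.4 176.7] [546.8 210.4]
side pot 0.95 [405.7 173.5] [826.3  35.1]
```

View pics/side0.png

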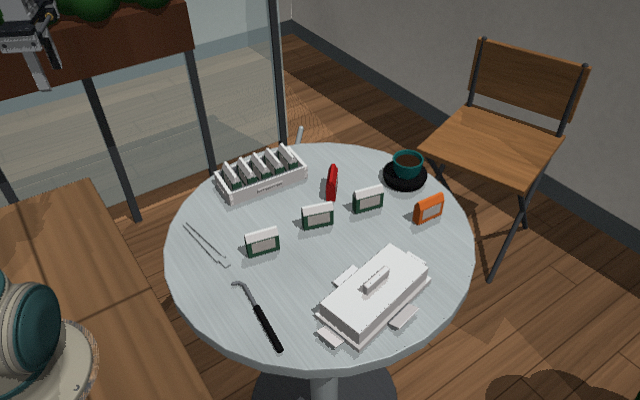

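View pics/topcrop.png

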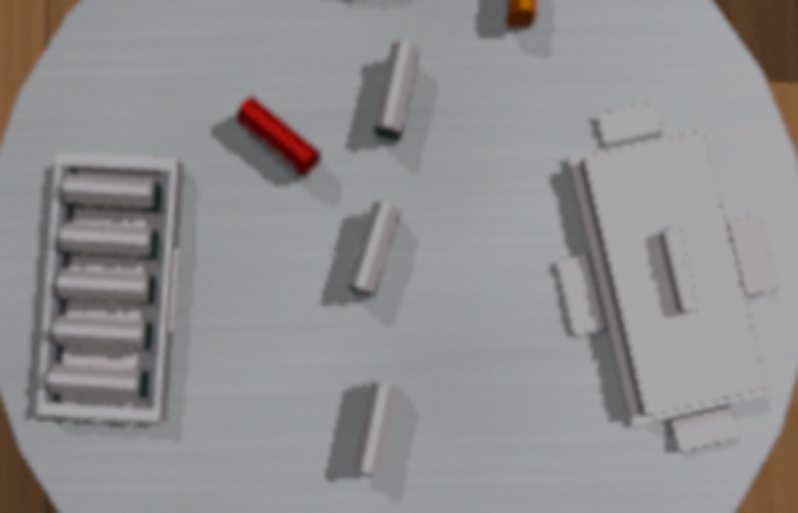

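Each candidate fits its description. The caps at (338,141), (331,197) and (329,261) are white over green bodies, so they are the three cases I want. The red (297,157) and orange (383,101) ones are excluded. Next I fit precise poses.

```bash
cat > fit.py <<'E'
from h import *
from scipy.optimize import minimize
def bx(x,y,z0,z1,cx=0,cy=0): return np.array([[cx+s*x/2,cy+t*y/2,z] for s in(-1,1) for t in(-1,1) for z in(z0,z1)])
CASE=[np.r_[bx(20,62,3,42),bx(14,56,0,1),bx(6,62,42,56)]]
ROW=[np.r_[bx(20,62,34,42),bx(6,62,42,56)]]
BOX=[bx(188,88,0,34)]
def LID(q):
    P=[bx(201,101,0,8),bx(188,88,8,41),bx(60,12,41,63)]
    for i,(w,r) in enumerate([(44,102.5),(56,52.5),(44,102.5),(56,52.5)]):
        b=bx(24,w,-1.5,1.5,12); c,s=np.cos(q[i]),np.sin(q[i])
        b=np.c_[r+b[:,0]*c+b[:,2]*s,b[:,1],7-b[:,0]*s+b[:,2]*c]
        a=i*np.pi/2; R=np.array([[np.cos(a),-np.sin(a)],[np.sin(a),np.cos(a)]]); b[:,:2]=b[:,:2]@R.T; P.append(b)
    return P
def place(P,x,y,yaw,z):
    c,s=np.cos(yaw),np.sin(yaw); return P@np.array([[c,s,0],[-s,c,0],[0,0,1]])+[x,y,z]
def render(n,hulls,S=4):
    im=np.zeros((400*S,640*S),np.uint8)
    for H in hulls: cv2.fillConvexPoly(im,cv2.convexHull(np.round(((proj(n,H)+.5)*S-.5)*16).astype(np.int32)),255,shift=4)
    return cv2.resize(im,(640,400),interpolation=cv2.INTER_AREA)/255.
def fit(model,masks,x0,z=0,nq=0,sig=1.0):
    """masks {cam:bool}; x0=[x,y,yaw(,q..)]"""
    M={n:cv2.GaussianBlur(m.astype(float),(0,0),sig) for n,m in masks.items()}
    sc=np.r_[1,1,.02,[.1]*nq]
    def f(u):
        v=u*sc; P=model(v[3:]) if nq else model
        return sum(((cv2.GaussianBlur(render(n,[place(H,*v[:3],z) for H in P]),(0,0),sig)-m)**2).sum()/m.sum() for n,m in M.items())
    u0=np.r_[x0]/sc; N=len(u0)
    sim=np.vstack([u0]+[u0+np.eye(N)[i]*4 for i in range(N)])
    r=minimize(f,u0,method="Nelder-Mead",options=dict(initial_simplex=sim,maxfev=120*N,xatol=.02,fatol=1e-5))
    return r.x*sc,r.fun
def masks_near(t,n,xy,z,tol=25):
    out=[(np.hypot(*(np.argwhere(d["pixels"]).mean(0)[::-1]-proj(n,[*xy,z])[0])),d) for d in cut_out(n,t)]
    out=[o for o in out if o[0]<tol]
    return min(out,key=lambda o:o[0])[1]["pixels"] if out else None
E
cat > s1.py <<'E'
from fit import *
for n in CP:get_image(n)
def go(name,t,model,x0,zc,z=0,nq=0,hull=0,tol=14):
    ms={n:masks_near(t,n,x0[:2],zc,tol) for n in CP}
    for n,m in list(ms.items()):
        if m is None: del ms[n]; continue
        if hull: 
            a=np.zeros(m.shape,np.uint8); cv2.fillConvexPoly(a,cv2.convexHull(np.argwhere(m)[:,::-1].astype(np.int32)),1); ms[n]=a>0
    for sel in ([["top"],["side"],["top","side"]]):
        s={n:ms[n] for n in sel if n in ms}
        if s: v,e=fit(model,s,x0,z,nq); print(name,sel,v[:2].round(1),np.degrees(v[2]).round(1),v[3:].round(2),round(e,3))
import sys
if __name__=="__main__":
    for i,(x,y) in enumerate([(436,15),(564,11),(678,-5)]): go(f"case{i}","case1",CASE,[x,y,np.radians(78+0)],28)
    go("box","seedbox",BOX,[541,206,.03],20,hull=1,tol=25)
    go("lid","lid",LID,[544,-201,np.radians(13),-.2,-.2,-.2,-.2],25,nq=4,tol=25)
E
time python3 s1.py
```

```text
case0 ['top'] [437.1  15.3] 74.8 [] 0.011
case0 ['side'] [439.2  15.1] 76.1 [] 0.002
case0 ['top', 'side'] [438.4  15. ] 75.2 [] 0.021
case1 ['top'] [563.5  14.3] 71.2 [] 0.04
case1 ['side'] [565.6  14. ] 70.8 [] 0.004
case1 ['top', 'side'] [564.6  14. ] 70.3 [] 0.05
case2 ['top'] [678.6  -4.4] 74.7 [] 0.015
case2 ['side'] [680.4  -4.7] 76.4 [] 0.003
case2 ['top', 'side'] [679.4  -4.5] 75.1 [] 0.024
box ['top'] [541.1 205.6] -4.3 [] 0.013
box ['side'] [543.7 205. ] -5.0 [] 0.005
box ['top', 'side'] [542.7 205.2] -4.6 [] 0.023
lid ['top'] [ 541.2 -198.4] 11.7 [-0.64 -0.34  0.33  0.01] 0.007
lid ['side'] [ 543.  -198.1] 11.1 [-0.04  0.08 -0.33 -0.41] 0.008
lid ['top', 'side'] [ 542.1 -198.3] 11.3 [-0.01  0.1  -0.37 -0.4 ] 0.021
real	0m12.540s
user	0m15.412s
sys	0m5.789s
```

```bash
cat > rows.py <<'E'
from fit import *
B=np.array([542.7,205.2]); BY=np.radians(-4.6)
c,s=np.cos(BY),np.sin(BY); RB=np.array([[c,-s],[s,c]])
def rows(cams=("top","side"),minp=.25):
    """box-x of every row case, per camera"""
    res={}
    for n in cams:
        get_image(n); L=[]
        for t in ("row1","case1"):
          for d in cut_out(n,t):
            m=d["pixels"]
            if d["p"]<minp or m.sum()<30: continue
            w=unproj(n,np.argwhere(m).mean(0)[::-1],48)[0,:2]; b=RB.T@(w-B)
            if abs(b[0])>90 or abs(b[1])>30: continue
            if n=="side": # upper part only: fit cap
                pass
            v,e=fit(ROW,{n:m},[*w,BY],4); b=RB.T@(v[:2]-B)
            if all(abs(b[0]-o[0])>8 for o in L): L.append((round(b[0],1),round(b[1],1),round(np.degrees(v[2]-BY),1),round(e,2)))
        res[n]=sorted(L); print(n,res[n])
    return res
if __name__=="__main__": rows()
E
python3 rows.py; python3 - <<'E'
from h import *
pic("top","boxcrop",(205,155,270,265),5)
E
```

```text
top [(np.float64(-68.3), np.float64(-1.6), np.float64(-1.2), np.float64(0.02)), (np.float64(-33.9), np.float64(-1.3), np.float64(0.8), np.float64(0.02)), (np.float64(-0.8), np.float64(-1.1), np.float64(0.8), np.float64(0.01)), (np.float64(30.1), np.float64(-2.0), np.float64(-0.7), np.float64(0.02)), (np.float64(64.1), np.float64(-1.7), np.float64(-1.0), np.float64(0.05))]
side [(np.float64(-70.1), np.float64(-4.5), np.float64(-5.6), np.float64(0.11)), (np.float64(-37.0), np.float64(-9.9), np.float64(-3.5), np.float64(0.1)), (np.float64(-3.2), np.float64(-10.4), np.float64(-3.4), np.float64(0.08)), (np.float64(30.0), np.float64(-10.5), np.float64(1.7), np.float64(0.08)), (np.float64(64.3), np.float64(-9.8), np.float64(2.5), np.float64(0.16))]
```

View pics/boxcrop.png

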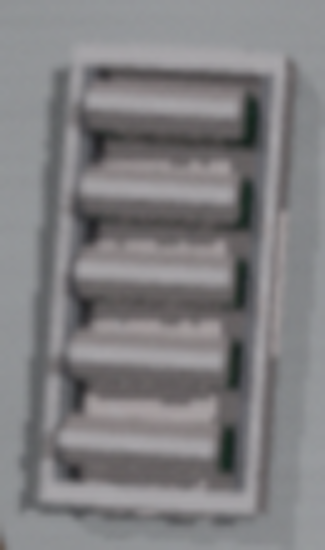

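Measured in the box crop, the row ridges lie at about rows 110, 188, 270, 352 and 437. In box x that is roughly -67, -32, 1, 32 and 66, so every gap is 11–14 mm. I insert the first case into the gap at -49.5.

```bash
cat > mv.py <<'E'
from rows import *
def Rz(a): c,s=np.cos(a),np.sin(a); return np.array([[-s,c,0],[c,s,0],[0,0,-1.]]).T
def R_of(a,pos):
    best=None
    for k in(0,np.pi):
        R=Rz(a+k); q=solver.ik(pos,R)
        if q is not None and (best is None or abs(q[5])<best[0]): best=(abs(q[5]),R)
    return best[1]
def st(t=""): print(t,"t",round(ctrl.current_time(),1),"pos",np.round(ctrl.current_position(),1),"F",np.round(ctrl.current_force(),1),"w",round(ctrl.current_width(),1),"g",round(ctrl.current_grasp_force(),1),flush=True)
def pick(x,y,yaw,h=36):
    R=R_of(yaw+np.pi/2,[x,y,150]); gripper_to(90); ctrl.reach([x,y,150],R)
    ctrl.line_to([x,y,h]); gripper_to(50); st("grip"); ctrl.line_to([x,y,150]); st("lift")
def bpt(gx,gy=0): return B+RB@[gx,gy]
def insert(gx,gy=0,h=36):
    p=bpt(gx,gy); R=R_of(BY+np.pi/2,[*p,150]); ctrl.reach([*p,150],R); ctrl.line_to([*p,64+h]); st("above")
    zt=4+h
    for k in range(8):
        hit=ctrl.line_to([*ctrl.current_position()[:2],zt],rate=35,contact_N=22); st(f"down{k} {hit}")
        z=ctrl.current_position()[2]
        if z<zt+1.5: break
        dx=3*(-1)**k
        for d in(dx,-dx,0): ctrl.line_to([*bpt(gx+d,gy),z],rate=30,contact_N=25)
def release():
    gripper_to(80); st("open"); p=ctrl.current_position(); ctrl.line_to([p[0],p[1],150])
E
python3 - <<'E'
from mv import *
pick(438.4,15.0,np.radians(75.2)); insert(-49.5)
E
```

```text
grip t 6.4 pos [438.5  15.   36.4] F [-0.9  0.7  3.9] w 62.0 g 29.9
lift t 7.3 pos [437.5  15.1 149.1] F [-0.1 -1.  -0.7] w 62.1 g 29.9
above t 9.1 pos [493.5 208.7 100.1] F [-0.3  0.5 -0.8] w 61.7 g 29.9
down0 False t 10.9 pos [493.5 208.6  40.4] F [-2.  -0.7  4.3] w 61.7 g 29.9
```

```bash
python3 - <<'E'
from mv import *
release(); rows(("top",)); ctrl.line_to([500,60,200])
pic("side","side1",(190,110,430,260),3.3)
r=rows(("top",))
E
```

```text
open t 11.4 pos [493.6 208.7  39.9] F [-1.4  1.1  0.4] w 79.9 g 0.0
top [(np.float64(2.9), np.float64(-3.6), np.float64(4.3), np.float64(0.13)), (np.float64(30.6), np.float64(-1.3), np.float64(-0.9), np.float64(0.04)), (np.float64(63.6), np.float64(-0.9), np.float64(-0.5), np.float64(0.05))]
top []
```

View pics/side1.png

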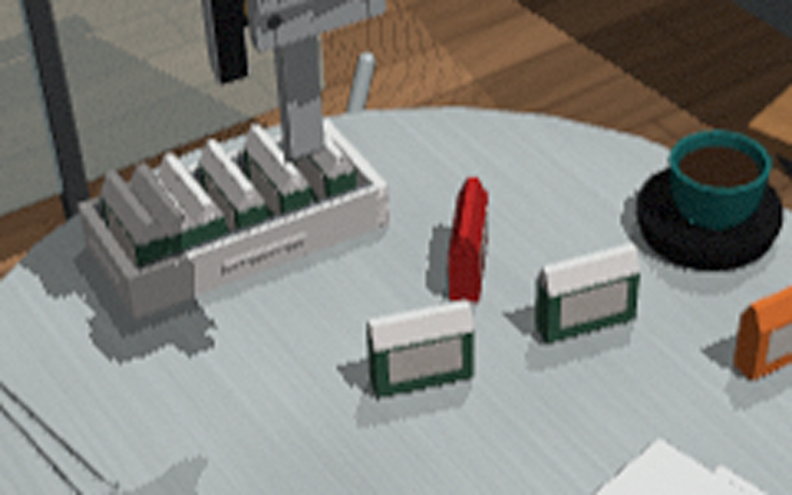

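The side view shows the first case seated level with the row near the left end, at crop (160,215). Next is the second case, into the gap at +48.7.

```bash
python3 - <<'E'
from mv import *
pick(564.6,14,np.radians(70.5)); insert(48.7); release()
ctrl.reach([679.4,-4.5,150],R_of(np.radians(165.5),[679.4,-4.5,150]))
rows(("top",))
get_image("top")
for d in mark_of("top","lid_handle")[:1]: print(unproj("top",d["pixel"],52))
pic("top","box2",(205,155,270,265),5)
E
```

```text
grip t 17.3 pos [564.8  14.   36.4] F [-0.4  0.4  2.3] w 61.7 g 30.0
lift t 18.2 pos [563.8  14.1 149. ] F [ 0.  -0.5 -1.2] w 62.0 g 30.0
above t 20.0 pos [591.4 200.9 100.1] F [0.2 0.8 0.3] w 61.6 g 30.0
down0 False t 21.9 pos [591.6 200.9  40.5] F [-0.3 -0.8  2.1] w 61.6 g 30.0
open t 22.4 pos [591.3 200.9  39.9] F [ 1.  -0.1  0.5] w 80.0 g 0.0
top [(np.float64(-70.9), np.float64(-1.5), np.float64(0.4), np.float64(0.02)), (np.float64(-50.3), np.float64(-2.0), np.float64(1.2), np.float64(0.02)), (np.float64(26.3), np.float64(-1.1), np.float64(0.5), np.float64(0.01)), (np.float64(47.0), np.float64(-2.1), np.float64(-0.0), np.float64(0.01)), (np.float64(67.1), np.float64(-1.4), np.float64(0.8), np.float64(0.02))]
[[ 544.28437767 -199.42737628   52.        ]]
```

View pics/box2.png

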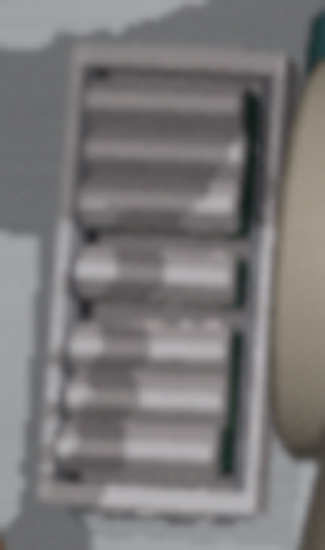

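The box view shows seven cases upright, with ridges at rows 98, 148, 205, 270, 342, 392 and 440. The gap between rows 270 and 342 is centred at box x of about -13.8, and the third case goes there.

```bash
python3 - <<'E'
from mv import *
pick(679.4,-4.5,np.radians(75.2)); insert(-13.8); 
E
```

```text
grip t 26.9 pos [679.6  -4.5  36.5] F [-0.4  0.5  1.5] w 62.0 g 29.9
lift t 27.9 pos [678.5  -4.4 148.8] F [ 0.1 -0.3 -0.3] w 61.7 g 29.9
above t 29.6 pos [529.4 205.9  99.9] F [ 0.5 -0.1 -1. ] w 61.8 g 29.9
down0 False t 31.5 pos [529.7 205.9  40.5] F [ 0.8 -0.7  5.2] w 61.5 g 29.9
```

```bash
python3 - <<'E'
from mv import *
release(); ctrl.reach([542,-60,250],R_of(np.radians(100),[542,-60,250]))
pic("side","side3",(190,130,330,220),5)
pic("top","top3",(200,110,480,290),2.8)
import s1
s1.go("lid","lid",LID,[542,-198.3,np.radians(11.3),-.01,.1,-.37,-.4],25,nq=4,tol=40)
E
```

```text
open t 32.0 pos [529.1 205.9  39.7] F [-0.2 -0.6  0.4] w 79.7 g 0.0
lid ['top'] [ 530.9 -195.9] 13.1 [ 1.5   1.03 -3.36  1.55] 2.05
lid ['side'] [ 543.6 -198.2] 11.4 [ 0.03  0.06 -0.33 -0.4 ] 0.002
lid ['top', 'side'] [ 539.3 -196.6] 11.9 [ 1.73 -0.7  -3.46  1.33] 2.148
```

View pics/side3.png

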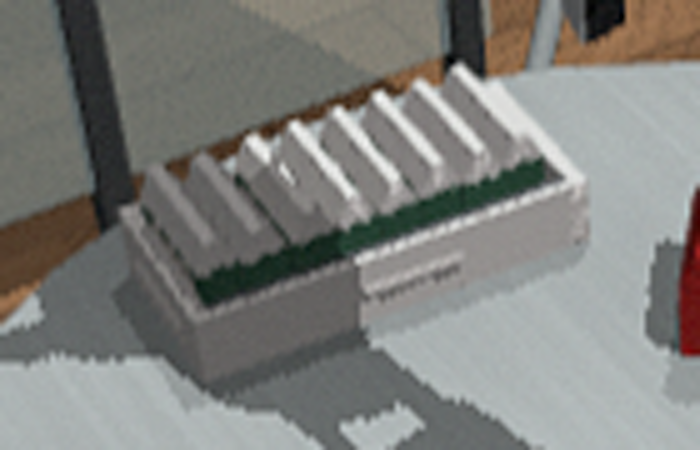

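View pics/top3.png

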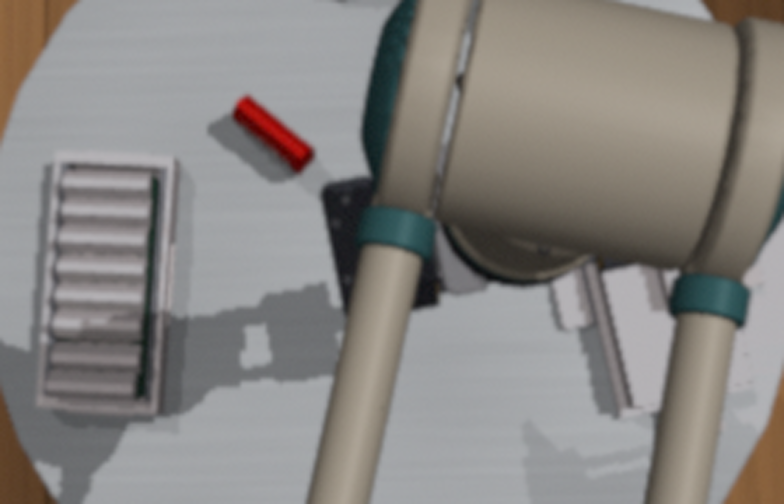

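All eight cases stand level in the box, and the lid has not moved (handle near (436,205) in the full top image). Next I grip the lid and check its pose in hand.

```bash
cat > lid.py <<'E'
from mv import *
def lidfit(n,xy,z,yaw,q=(0.0,.08,-.34,-.4)):
    get_image(n); c=cut_out(n,"lid"); m=masks_near("lid",n,xy,z+25,40)
    if m is None: print("no mask",[(d["p"],d["extent"]) for d in c]);return
    r=fit(LID,{n:m},[*xy,yaw,*q],z,4); v,e=r
    print(n,v[:2].round(1),np.degrees(v[2]).round(1),v[3:].round(2),round(e,3)); return v
E
python3 - <<'E'
from lid import *
x,y,a=542.4,-198.3,np.radians(11.4)
R=R_of(a+np.pi/2,[x,y,150]); gripper_to(40); ctrl.reach([x,y,150],R); lidfit("side",[x,y],0,a)
ctrl.line_to([x,y,44]); gripper_to(2); st("grip"); ctrl.line_to([x,y,180],rate=100); st("lift")
R2=R_of(BY+np.pi/2,[*B,180]); print((R@R2.T).round(2).tolist())
ctrl.reach([*B,180],R2); st("over"); pic("side","held",(190,60,350,220),4)
lidfit("side",B,180-44,BY); lidfit("top",B,180-44,BY)
E
```

```text
side [ 543.3 -198.1] 11.3 [ 0.1   0.1  -0.34 -0.42] 0.012
grip t 38.3 pos [ 542.6 -198.4   44.4] F [-1.1  0.5  3.3] w 11.7 g 30.0
lift t 39.8 pos [ 542.  -198.1  179.2] F [-0.2 -0.7 -1.9] w 11.7 g 30.0
[[-0.96, 0.28, 0.0], [-0.28, -0.96, 0.0], [0.0, 0.0, 1.0]]
over t 41.6 pos [542.9 204.7 179.9] F [-0.8  0.  -2.1] w 12.1 g 30.0
side [545.8 203.8] -5.2 [-0.59  0.36 -0.12 -0.01] 0.026
top [542.8 201. ] -4.4 [-0.6   1.35 -0.26 -0.43] 0.646
```

View pics/held.png

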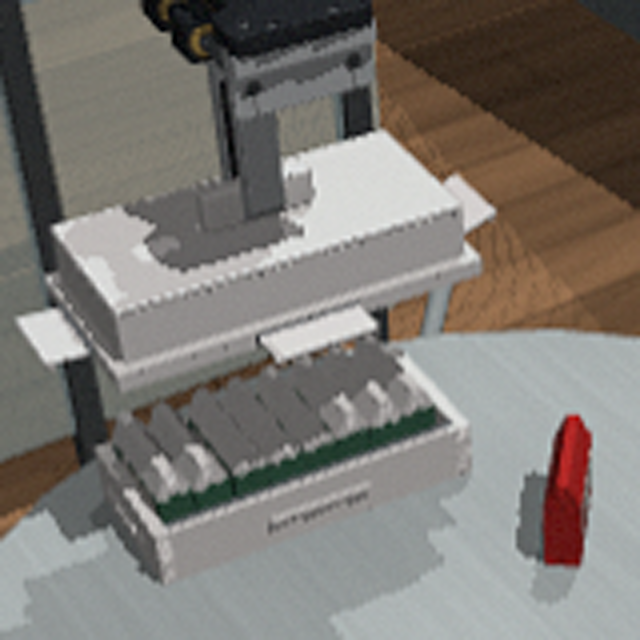

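The lid is held level above the box and turned half round, so its clips are permuted. I refit lower down with the right angles.

```bash
python3 - <<'E'
from lid import *
ctrl.line_to([*B,44+50],rate=60); st()
for k in range(2):
    for n in CP: lidfit(n,B,50,BY,(-.34,-.4,0,.08))
E
```

```text
t 43.6 pos [543.  205.3  94.4] F [-0.1 -0.5 -2.1] w 11.4 g 30.0
top [541.4 198. ] -2.9 [-0.54  2.89 -0.64 -0.82] 0.863
side [545.2 204.6] -4.8 [-0.12 -0.35 -0.   -0.  ] 0.035
top [543.3 201.3] -4.0 [-0.81  2.89 -0.29  0.12] 0.877
side [545.1 204.7] -4.7 [-0.25 -0.16 -0.16  0.04] 0.024
```

```bash
python3 - <<'E'
from lid import *
p=B+[-0.9,0.2]
ctrl.line_to([*p,60+44-14],rate=30); print(ctrl.line_to([*p,69.5],rate=20,contact_N=7)); st()
E
```

```text
True
 t 45.4 pos [541.6 205.3  70.4] F [-0.1 -0.7  4.7] w 11.6 g 30.0
```

```bash
python3 - <<'E'
from lid import *
gripper_to(40); p=ctrl.current_position(); ctrl.line_to([p[0],p[1],200]); ctrl.reach([450,0,250],R_of(np.pi/2,[450,0,250])); gripper_to(0); st()
for n in CP: lidfit(n,B,26,BY,(-.34,-.4,0,.08))
pic("side","seated",(190,90,350,220),5)
E
```

```text
t 50.0 pos [450.  -0. 250.] F [ 0.5 -0.6 -0.2] w 0.8 g 0.0
no mask []
side [543.1 203.3] -4.5 [-0.05 -0.07  0.02 -0.06] 0.019
```

View pics/seated.png

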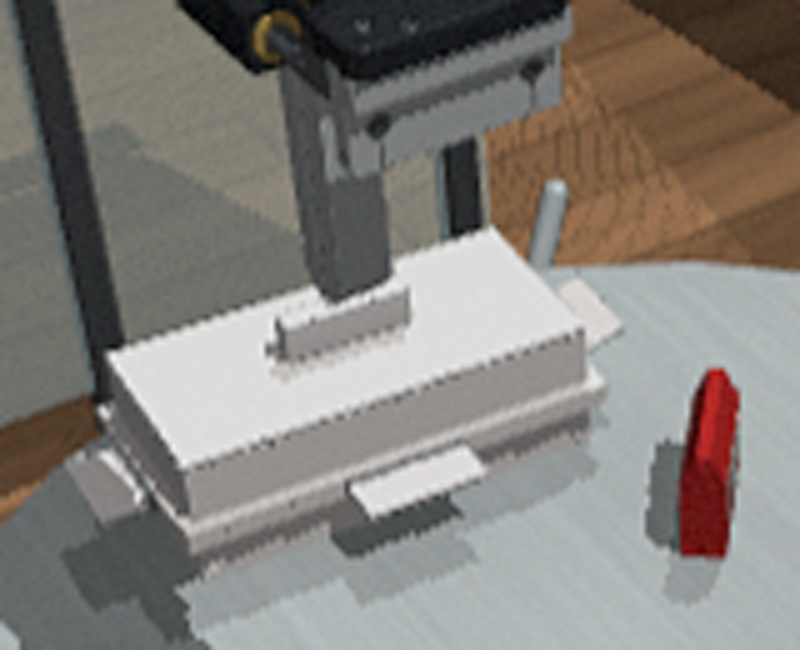

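The lid is seated, with its skirt parallel to the box all round. The clips are at crop (105,485), (420,480) and (590,310), plus one hidden behind. I press the -y clip first.

```bash
cat > clip.py <<'E'
from lid import *
def press(phi,r,half=8):
    nrm=RB@[np.cos(phi),np.sin(phi)]; a=BY+phi+np.pi/2
    P=lambda out,z:[*(B+nrm*(r+out+half)),z]
    s=P(17,150); R=R_of(a,s); ctrl.reach(s,R)
    ctrl.line_to(P(17,50),R)
    for th in(-.3,.1,.5,.9,1.2,1.35):
        o=19*np.cos(th)+1.5*np.sin(th); z=33-19*np.sin(th)+1.5*np.cos(th)
        if ctrl.line_to(P(o,z),rate=60,contact_N=14): st(f"hit th={th}")
    print("in",ctrl.line_to(P(0,13),rate=20,contact_N=6)); p=ctrl.current_position()
    print("out of hinge",round((p[:2]-B)@nrm-r-half,1)); st()
    ctrl.line_to(P(15,13),rate=100); ctrl.line_to(P(17,150),rate=200)
E
python3 - <<'E'
from clip import *
press(-np.pi/2,52.5)
pic("side","clipA",(190,90,350,220),5)
E
```

```text
in False
out of hinge 0.2
 t 54.4 pos [537.9 144.7  13.1] F [-0.  -2.5  1.3] w 0.2 g 1.5
```

View pics/clipA.png

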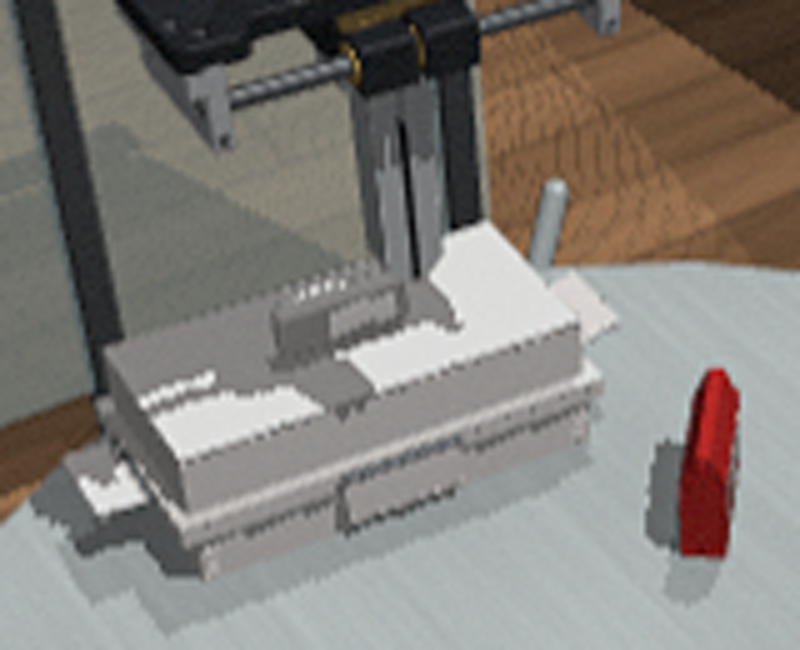

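The -y clip at (400,490) now hangs flat against the side. I do the other three the same way.

```bash
sed -i 's/P(0,13),rate=20/P(-2,13),rate=20/' clip.py; python3 - <<'E'
from clip import *
press(np.pi,102.5); press(np.pi/2,52.5); press(0,102.5)
ctrl.reach([350,-100,300],R_of(np.pi/2,[350,-100,300]))
v=lidfit("side",B,26,BY,(1.5,1.5,1.5,1.5)); v=lidfit("top",B,26,BY,(1.5,1.5,1.5,1.5))
a=pic("side","endS",(190,110,330,220),4); b=pic("top","endT",(190,140,290,280),4)
A=cv2.imread("pics/endS.png");C=cv2.imread("pics/endT.png"); A=cv2.copyMakeBorder(A,0,max(0,C.shape[0]-A.shape[0]),0,0,0)[:,:,:]; A=cv2.resize(A,(400,A.shape[0]*400//A.shape[1])); A=cv2.copyMakeBorder(A,0,C.shape[0]-A.shape[0],0,0,0)
cv2.imwrite("pics/end.png",np.hstack([A,C]));st()
E
```

```text
in True
out of hinge 1.3
 t 59.6 pos [431.2 213.8  12.9] F [-0.2 -0.3 -0.7] w 0.4 g 0.0
in True
out of hinge 1.4
 t 65.0 pos [547.8 266.9  13.7] F [0.7 1.  0.8] w 0.6 g 0.5
in False
out of hinge 0.7
 t 70.6 pos [653.5 196.3  13.9] F [ 5.8 -0.9  1.5] w 0.4 g 2.8
side [540.7 201.7] -4.2 [1.78 1.7  1.6  1.63] 0.123
top [539.3 203.4] -4.2 [1.94 1.71 1.48 1.53] 0.004
 t 74.2 pos [ 350.1 -100.   299.9] F [-0.3  0.7 -0.5] w 0.2 g 0.0
```

View pics/end.png

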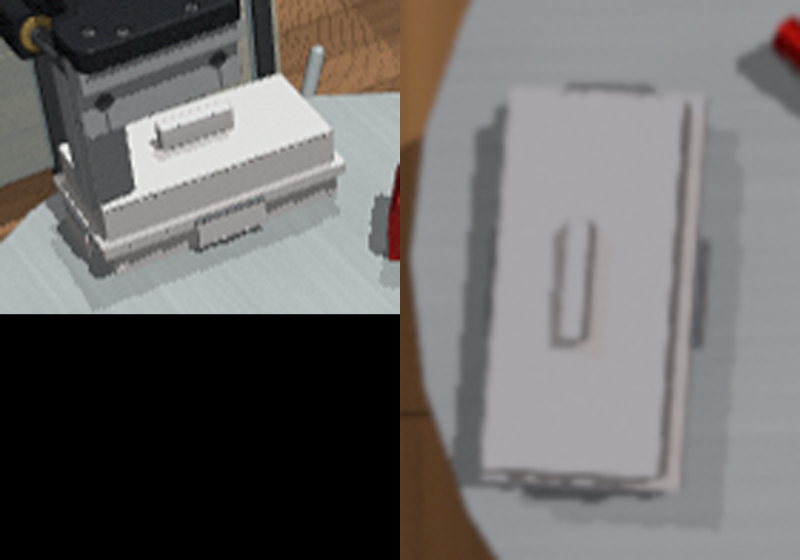

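From above, no clip sticks out beyond the skirt. The -x end is hidden from the side camera by the gripper, so I move the arm clear and check it.

```bash
python3 - <<'E'
from lid import *
ctrl.reach([250,-350,300],R_of(np.pi/2,[250,-350,300]))
lidfit("side",B,26,BY,(1.5,1.5,1.5,1.5))
pic("side","end2",(200,120,320,220),5); st()
E
```

```text
no mask []
 t 75.5 pos [ 250.8 -349.   300.2] F [-0.3 -0.4  0.2] w 0.7 g 0.0
```

View pics/end2.png

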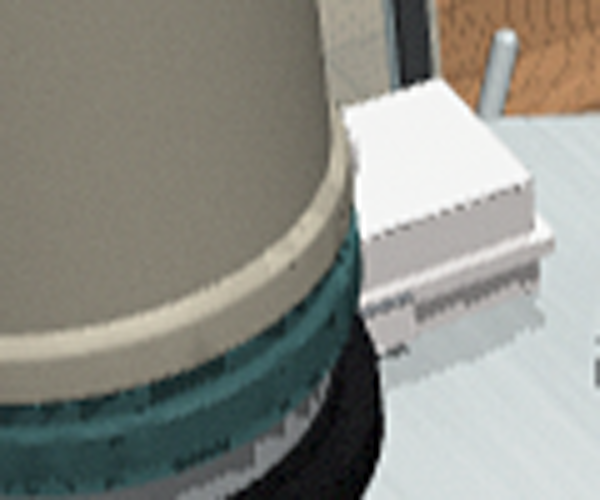

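The arm now blocks the side camera, so I return to the start joints, where the view was clear.

```bash
python3 - <<'E'
from lid import *
ctrl.reach([350,-100,300],R_of(np.pi/2,[350,-100,300]))
ctrl.set_joints([57.983,15.808,86.224,0,77.962,-6.933])
for n in CP: lidfit(n,B,26,BY,(1.5,1.5,1.5,1.5))
pic("side","end3",(200,120,320,220),5); st()
E
```

```text
top [539.1 203.3] -4.0 [1.91 1.68 1.63 1.56] 0.004
side [541.7 204.5] -5.0 [1.47 1.76 1.63 1.5 ] 0.002
 t 79.2 pos [244.1 520.6 205.7] F [-0.8  0.3  0.5] w 0.0 g 0.0
```

View pics/end3.png

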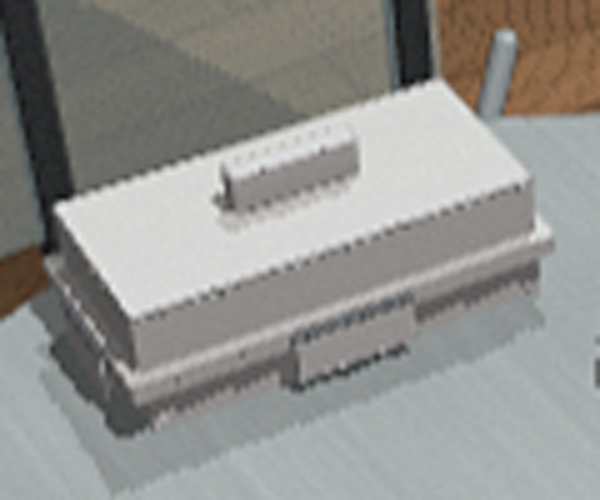

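The view is clear. The lid is fully down with its skirt parallel to the box, the side clip at (350,340) and the end clip at (105,370) hang flat, and all four fitted clip angles are about 1.5 rad or more. I hand the job in.

```bash
python3 -c "
from bench import ctrl
print(ctrl.finish_job())"
```

```text
the job is handed in; nothing more can be done
None
```

I handed the job in at about 79 s: all three loose cases are in the row, the lid is fully down (about 2 mm off-centre, within its 2.5 mm play), and all four clips are pressed flat; no verdict was returned.

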